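# Find the sugar bowl with the scale weight by pushing

### The arm

A 7-joint arm with a two-finger parallel gripper is mounted at the origin on the work surface. World frame = base frame: x ahead of the robot, y to its left, z up, the work surface at z = 0. Lengths are in m, angles in rad, forces in N, time in s.
With the tool pointing down it reaches from about 0.35 to 0.9 m from the base axis. Payload 8.1 kg.
Tool frame: the origin (TCP) lies at the very end of the fingers, on their centre line; the grasp point (between the pads) lies 19 mm behind it; z points along the fingers, y is the direction in which the jaws open and shut (so a half turn about z gives the same grasp; the last joint's range is limited). The gripper opens to 92 mm and grips with 3 to 60 N. Pads are 19 mm wide; open, the fingers measure 130 mm over their backs; the gripper's body (75 mm by 190 mm) begins 47 mm behind the grasp point.
Start: joints at [1.176, 0.434, 0.025, 1.573, -0.012, 1.134, -0.075], TCP at [0.18, -0.599, 0.227] pointing down, gripper open.
Joint ranges: [-2.62, 2.62], [-0.44, 2.09], [-1.27, 1.32], [0.08, 2.57], [-1.32, 4.46], [0.12, 2], [-2.74, 2.74]. Speed limits (rad/s): [2.22, 2.22, 3.01, 3.01, 3.14, 3.14, 3.14].

### API

Orientations are given as a rotation vector (axis times angle).
In Python, from cell import observe, get_image, sign_off gives the robot as it stands.
- The arm moves only by the tool arm_command, never from a script. Its argument "deltas" is a list of rows, each an object with "xyz": the shift along the tool's x, y, z in cm, a list of three; "turn": the turn about the tool's z in degrees; "jaw": the closure in counts, from 0 (fully open) to 255 (shut). A call has 1 to 5 rows; each row is the pose to reach, as a shift and turn from the pose measured when the call began, along the tool's axes at that moment; what a row does not reach only later rows make up. A row lasts 1/12 s, in which the tool goes at most 41.7 mm and 7.16 degrees, less where a joint would pass 70% of its speed; a pose out of reach is approached as far as the arm can. A call with a gripper value outside its range is refused whole. The fingers move at their own pace and stop on an object; "force" is the grip in N (left out, the last holds). Time passes only in rows, so rows that repeat a pose let the fingers close. It gives the time, the measured TCP pose, the force and the opening at its end, in the units of the state.
- observe(): the state, without advancing time (a new reading comes with each control period).
- get_image(name): name is "side" or "top" or "wrist"; returns a dict with "frame" (384x512x3 uint8, red, green, blue), "depth" (384x512 float32, m along the optical axis (not along the pixel's ray), 0 where there is no reading), "camera_matrix" (3x3 intrinsics, pixels), "cam_to_world" (4x4, takes a point from camera to world coordinates). Camera axes: x right, y up, looking along -z (the intrinsics and any distortion apply to the point x, -y, -z); pixel columns grow to the right and rows downward; lengths in m; the calibration is good to about 2 mm. A picture is of the moment at which its call begins.
- sign_off(): hands the job in, once; it reports no verdict.
The state is a dict: "clock": time; "joints": joint angles; "dq": joint speeds; "joint_efforts": joint torques, N m; "position": TCP position; "ee_rot": TCP orientation; "force": force on the tool from outside, world axes, zero at the start; "ft_torque": the same for the moment, N m; "width": opening from 0.0 (shut) to 1.0 (fully open).
Only numpy, scipy, OpenCV 4.12 (cv2) and the standard library are available. Lean on these libraries where they do the work, as an engineer would, in place of code of your own. Each camera call takes 0.05 s, during which the arm holds its last target.

### The job

One of the two identical lidded sugar bowls hides the heavy brass weight of the kitchen scale: feel which by nudging them, and slide that bowl, lid on, until its foot stands wholly on the cork mat, near the middle. Then lift the lid off that bowl and set it down gently, knob up, in the dark wooden lid rest, without dropping it. Keep both bowls upright on the surface, never open the other bowl (leave it lidded and clear of the mat), and disturb nothing else.

Things in the scene. Friction and masses are not known exactly. Their poses are not given: they have to be found in the camera images.
- bowl_1: white porcelain sugar bowl on the robot's left (+y), one of two lookalikes: round, 96 mm across its upright wall, foot 72 mm across, rim 52 mm up, too wide to grasp with its lid on; origin at the centre of its underside, z up. With lid and content about 0.9 kg if the brass weight (a flat disc on its floor) is inside, about 0.35 kg if not
- lid_1: loose 80 g porcelain lid on bowl_1: flange 100 mm across, 5 mm thick; blue upright round knob 20 mm across, from 5 to 28 mm above the origin; spigot 80 mm across, 6 mm down, with 4 mm play all round in the bowl's mouth; origin at the centre of the flange's underside, 52 mm above the bowl's origin when seated, z up
- bowl_2: white porcelain sugar bowl on the robot's right (-y), one of two lookalikes: round, 96 mm across its upright wall, foot 72 mm across, rim 52 mm up, too wide to grasp with its lid on; origin at the centre of its underside, z up. With lid and content about 0.9 kg if the brass weight (a flat disc on its floor) is inside, about 0.35 kg if not
- lid_2: loose 80 g porcelain lid on bowl_2: flange 100 mm across, 5 mm thick; blue upright round knob 20 mm across, from 5 to 28 mm above the origin; spigot 80 mm across, 6 mm down, with 4 mm play all round in the bowl's mouth; origin at the centre of the flange's underside, 52 mm above the bowl's origin when seated, z up
- mat: thin round cork mat fixed on the slate in the middle: flat top 132 mm across and 2.5 mm high, with a gently bevelled edge out to 156 mm that a bowl slides over; origin at the centre of its underside
- lid_rest: shallow round dark wooden dish fixed on the slate beyond the mat, the holder for a lid: 128 mm across at the rim, 16 mm high, inside 110 mm across with its floor 5 mm up; origin at the centre of its underside. A lid lying in it, knob up, has its origin 11 mm above the dish's origin.
- pot: bystander: small cast aluminium pot, 140 mm wide, 85 mm tall; origin at its underside
- ramekin: bystander: glass ramekin, 80 mm wide, 42 mm tall; origin at its underside
- spatula: bystander: bamboo spatula lying flat, 280 mm long, along its x axis; origin at its underside
- whisk: bystander: black silicone whisk lying flat, 245 mm long, along its x axis, 40 mm high; origin at its underside
- pepper_mill: bystander: dark wooden pepper mill, 54 mm wide, 150 mm tall; origin at its underside
- honey_jar: bystander: amber glass jar with brass lid, 68 mm wide, 90 mm tall; origin at its underside
Mind the look-alikes: they are no part of the job. What is shaped like the lid_2 but green or orange is not meant.

How it is judged:
By the outcome, as a careful person would: the job done as asked, in the order asked, and still so for the second after the job is handed in, with the robot touching nothing.
It also fails if it takes over 72 s, if anything falls off the work surface, if the arm or the gripper's body presses on something with over 40 N, if the wrist force passes 120 N, or if a joint passes its speed limit or range.

## Working session

There is one attempt and no reset: what is moved stays moved. The work goes in short steps, Python scripts to look and compute and a tool call to move; the robot and the scene stay as the last step left them, time stands still between calls to the robot, and variables do not carry over. Pictures are saved under pics/ and viewed, and the job is handed in when it is done.

Besides the shell and the picture viewer there is one more tool, called after "Request:" by a JSON object that holds its "fn" and its "kwargs", one argument or row to a line. arm_command: Moves the arm, as the interface text tells. Its arguments: {"type":"object","properties":{"deltas":{"type":"array","items":{"type":"object","properties":{"xyz":{"type":"array","items":{"type":"number"}},"turn":{"type":"number"},"jaw":{"type":"number"}}}},"force":{"type":"number"}},"required":["deltas"]}

```bash
mkdir -p pics; ls
python3 - <<'E'
from cell import observe,get_image
import cv2,numpy as np
s=observe();print(s)
for n in("top","side"):
    d=get_image(n);cv2.imwrite(f"pics/{n}0.png",d["frame"][:,:,::-1]);print(n,d["camera_matrix"],d["cam_to_world"])
    np.savez(f"{n}0.npz",**d)
E
```

```text
pics
{'clock': 0.0, 'joints': array([ 1.17645153,  0.43521924,  0.02494698,  1.5741206 , -0.01160767,
        1.13398923, -0.07510934]), 'dq': array([ 0.00161933,  0.00066874,  0.0009293 ,  0.00129467, -0.00069921,
       -0.00037082,  0.00201174]), 'joint_efforts': array([-1.02647733e-03, -6.67851448e+01,  9.84785222e-01, -3.14460862e+01,
       -6.04940462e-02,  4.30192868e-02,  1.76843860e-04]), 'position': array([ 0.17957531, -0.59810004,  0.2259379 ]), 'ee_rot': array([-3.10670590e+00, -4.56330913e-01,  5.58429408e-04]), 'force': array([0.46304622, 0.29959663, 0.42480826]), 'ft_torque': array([ 0.01262433, -0.03284211, -0.00149976]), 'width': 1.0046987684531672}
top [[493.87065806   0.         255.12842577]
 [  0.         493.87065806 191.82775265]
 [  0.           0.           1.        ]] [[-1.30547473e-02  9.96999138e-01 -7.63039411e-02  4.21175854e-01]
 [-9.99913848e-01 -1.29123297e-02  2.35952532e-03 -3.15759146e-02]
 [ 1.36718307e-03  7.63281704e-02  9.97081813e-01  1.50513447e+00]
 [ 0.00000000e+00  0.00000000e+00  0.00000000e+00  1.00000000e+00]]
side [[449.93808461   0.         259.69548471]
 [  0.         449.93808461 192.06078554]
 [  0.           0.           1.        ]] [[-9.93069609e-01  8.41112585e-02 -8.20856145e-02  4.11593685e-01]
 [-1.17527176e-01 -7.12722644e-01  6.91530040e-01  9.15178767e-01]
 [-3.38814241e-04  6.96384756e-01  7.17668556e-01  1.04744917e+00]
 [ 0.00000000e+00  0.00000000e+00  0.00000000e+00  1.00000000e+00]]
```

View pics/top0.png

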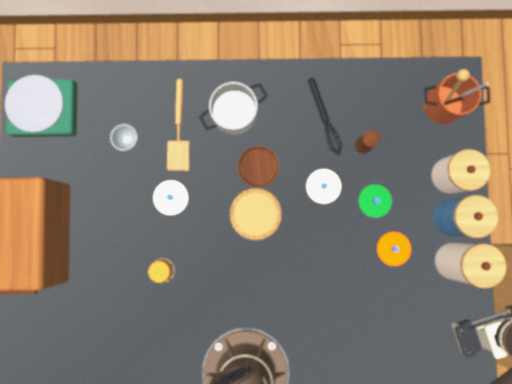

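View pics/side0.png

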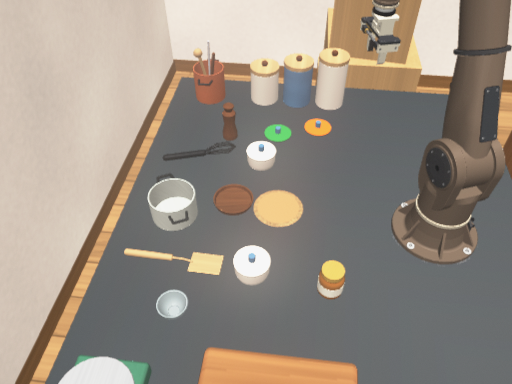

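The top view shows bowl_1 near pixel (170,197), bowl_2 at (323,186), the mat at (255,214) and the rest at (259,166). The green and orange decoy lids are at (375,200) and (394,249). Next I'll measure positions.

```bash
cat > h.py <<'E'
import numpy as np,cv2
def ray(d,u,v,z):
    K=d["camera_matrix"];T=d["cam_to_world"]
    r=T[:3,:3]@np.array([(u-K[0,2])/K[0,0],-(v-K[1,2])/K[1,1],-1.0]);o=T[:3,3]
    return o+r*(z-o[2])/r[2]
def blobs(d,mask,z,name,amin=8,roi=None):
    m=(mask*255).astype(np.uint8)
    if roi:
        k=np.zeros_like(m);k[roi[1]:roi[3],roi[0]:roi[2]]=1;m=m*k
    n,l,st,c=cv2.connectedComponentsWithStats(m)
    for i in range(1,n):
        if st[i,4]>=amin:
            cs,_=cv2.findContours((l==i).astype(np.uint8),cv2.RETR_EXTERNAL,cv2.CHAIN_APPROX_NONE)
            p=np.array([ray(d,*q[0],z)[:2] for q in cs[0]]).astype(np.float32)
            (cx,cy),r=cv2.minEnclosingCircle(p)
            print(name,"px",c[i].round(1),"area",st[i,4],"xy",ray(d,*c[i],z)[:2].round(4),"encl",round(cx,4),round(cy,4),"diam",round(2*r,4))
def all_(d,which="top"):
    h=cv2.cvtColor(d["frame"],cv2.COLOR_RGB2HSV);H,S,V=[h[...,i].astype(int) for i in range(3)]
    return H,S,V
E
python3 - <<'E'
from h import *
d=dict(np.load("top0.npz"));H,S,V=all_(d)
R=(140,140,350,250)
for p in [(170,193),(323,182),(270,214),(259,166),(245,196)]: print(p,H[p[1],p[0]],S[p[1],p[0]],V[p[1],p[0]])
blobs(d,(S<40)&(V>170),.057,"lid",200,R)
blobs(d,(H>95)&(H<125)&(S>90)&(V>120),.080,"knob",8,R)
blobs(d,(H>10)&(H<28)&(S>80)&(V>150),.0025,"mat",500,(220,180,290,245))
blobs(d,((H<15)|(H>170))&(S>90)&(V<140)&(V>40),.016,"rest",300,(225,135,295,192))
d=dict(np.load("side0.npz"));H,S,V=all_(d)
blobs(d,(H>95)&(H<125)&(S>90)&(V>100),.080,"sknob",6,(230,130,290,280))
blobs(d,(H>8)&(H<28)&(S>80)&(V>150),.0025,"smat",500,(245,185,310,235))
blobs(d,((H<15)|(H>170))&(S>90)&(V<140)&(V>30),.016,"srest",300,(205,180,254,220))
# depth map of heights around
d=dict(np.load("top0.npz"))
for p in [(170,193),(323,182),(270,214),(259,166),(123,137),(180,160),(332,140),(367,140),(161,270),(233,105),(375,200)]:
    K=d["camera_matrix"];T=d["cam_to_world"];z=d["depth"][p[1],p[0]]
    print(p,(T[:3,:3]@(z*np.array([(p[0]-K[0,2])/K[0,0],-(p[1]-K[1,2])/K[1,1],-1]))+T[:3,3]).round(3))
E
```

```text
(170, 193) 90 1 247
(323, 182) 0 0 246
(270, 214) 23 108 247
(259, 166) 10 152 156
(245, 196) 22 107 246
lid px [323.3 185.8] area 991 xy [ 0.5472 -0.2358] encl 0.547 -0.2358 diam 0.1064
lid px [170.2 197.3] area 994 xy [0.5191 0.2146] encl 0.5194 0.2147 diam 0.1062
knob px [323.6 185.4] area 13 xy [ 0.5464 -0.2336] encl 0.546 -0.2347 diam 0.0107
knob px [169.5 196.8] area 13 xy [0.5189 0.2129] encl 0.5184 0.2128 diam 0.0107
mat px [255.3 213.7] area 2136 xy [ 0.4694 -0.0347] encl 0.4697 -0.0345 diam 0.1592
rest px [252.6 165.8] area 386 xy [ 0.6146 -0.0285] encl 0.6126 -0.0449 diam 0.1263
sknob px [261.2 145.2] area 8 xy [ 0.5427 -0.2335] encl 0.5417 -0.2323 diam 0.0115
smat px [277.8 208. ] area 1442 xy [ 0.4666 -0.0295] encl 0.4666 -0.0325 diam 0.1566
(170, 193) [0.53  0.211 0.084]
(323, 182) [ 0.556 -0.231  0.085]
(270, 214) [ 0.468 -0.08   0.001]
(259, 166) [ 0.615 -0.048  0.002]
(123, 137) [0.71  0.369 0.003]
(180, 160) [0.637 0.194 0.001]
(332, 140) [ 0.686 -0.268  0.039]
(367, 140) [ 0.672 -0.356  0.11 ]
(161, 270) [0.311 0.235 0.093]
(233, 105) [0.806 0.03  0.003]
(375, 200) [ 0.504 -0.392  0.038]
```

```bash
cat >> h.py <<'E'
from scipy.spatial.transform import Rotation as Ro
def st():
    from cell import observe
    return observe()
def yaw(s):
    x=Ro.from_rotvec(s["ee_rot"]).as_matrix()[:,0]; return np.degrees(np.arctan2(x[1],x[0]))
def go(x,y,z,ya,s=None):
    s=s or st();R=Ro.from_rotvec(s["ee_rot"]).as_matrix()
    d=R.T@(np.array([x,y,z])-s["position"])*100
    t=-((ya-yaw(s)+180)%360-180)
    print("t",round(s["clock"],2),"pos",s["position"].round(4),"yaw",round(yaw(s),1),"F",s["force"].round(2),"w",round(s["width"]*92,1),"tilt",np.degrees(np.arccos(-R[2,2])).round(2),"-> xyz",d.round(2),"turn",round(t,1))
E
python3 -c "
from h import *
go(.27,-.42,.24,60);go(.27,-.42,.24,111)"
```

```text
t 0.1 pos [ 0.1796 -0.5982  0.226 ] yaw 16.7 F [ 0.42 -0.52  0.68] w 91.8 tilt 0.08 -> xyz [ 13.78 -14.47  -1.38] turn -43.3
t 0.1 pos [ 0.1796 -0.5982  0.226 ] yaw 16.7 F [ 0.42 -0.52  0.68] w 91.8 tilt 0.08 -> xyz [ 13.78 -14.47  -1.38] turn -94.3
```

Request:
{"fn": "arm_command", "kwargs": {
  "deltas": [
    {"xyz":[2.8,-2.9,-0.3],"turn":-7,"jaw":89},
    {"xyz":[5.6,-5.8,-0.6],"turn":-14,"jaw":89},
    {"xyz":[8.4,-8.7,-0.9],"turn":-21,"jaw":89},
    {"xyz":[11.2,-11.6,-1.2],"turn":-28,"jaw":89},
    {"xyz":[13.8,-14.5,-1.4],"turn":-35,"jaw":89}
  ]
}}

```text
clock: 0.52
position: [0.2708, -0.4176, 0.2402]
ee_rot: [-2.821, -1.378, -0.0]
force: [1.2, 0.0, -0.0]
width: 0.691
```

```bash
python3 -c "
from h import *
go(.40,-.36,.24,87);go(.575,-.31,.2,111)"
```

```text
t 0.52 pos [ 0.2708 -0.4176  0.2402] yaw 52.1 F [ 1.19  0.01 -0.01] w 63.6 tilt 0.09 -> xyz [12.48  6.66  0.02] turn -34.9
t 0.52 pos [ 0.2708 -0.4176  0.2402] yaw 52.1 F [ 1.19  0.01 -0.01] w 63.6 tilt 0.09 -> xyz [27.18 17.39  4.01] turn -58.9
```

Request:
{"fn": "arm_command", "kwargs": {
  "deltas": [
    {"xyz":[3.3,2.2,0],"turn":-7,"jaw":89},
    {"xyz":[6.6,4.4,0],"turn":-14,"jaw":89},
    {"xyz":[9.9,6.6,0],"turn":-21,"jaw":89},
    {"xyz":[13.2,8.8,0],"turn":-28,"jaw":89},
    {"xyz":[16.5,11,0],"turn":-35,"jaw":89}
  ]
}}

```text
clock: 0.93
position: [0.4604, -0.354, 0.2401]
ee_rot: [-2.27, -2.17, -0.001]
force: [0.4, -1.0, 0.1]
width: 0.651
```

```bash
python3 -c "
from h import *
go(.57,-.293,.15,111)"
```

```text
t 0.93 pos [ 0.4604 -0.354   0.2401] yaw 87.4 F [ 0.37 -0.97  0.11] w 59.9 tilt 0.1 -> xyz [ 6.58 10.68  9.01] turn -23.6
```

Request:
{"fn": "arm_command", "kwargs": {
  "deltas": [
    {"xyz":[1.6,2.7,1],"turn":-6,"jaw":89},
    {"xyz":[3.2,5.4,2],"turn":-12,"jaw":89},
    {"xyz":[4.8,8.1,5],"turn":-18,"jaw":89},
    {"xyz":[6.6,10.7,8],"turn":-23.6,"jaw":89},
    {"xyz":[6.6,10.7,9],"turn":-23.6,"jaw":89}
  ]
}}

```text
clock: 1.35
position: [0.5731, -0.2868, 0.1461]
ee_rot: [-1.761, -2.595, -0.007]
force: [-1.0, 0.9, 0.2]
width: 0.647
```

```bash
python3 -c "
from h import *
go(.57,-.293,.025,111)
import cv2
from cell import get_image
for n in ('top','wrist'):
    d=get_image(n);cv2.imwrite(f'pics/{n}1.png',d['frame'][:,:,::-1]);np.savez(n+'1.npz',**d)
"
```

```text
t 1.35 pos [ 0.5731 -0.2868  0.1461] yaw 111.7 F [-0.96  0.95  0.22] w 59.5 tilt 0.4 -> xyz [-0.54 -0.52 12.1 ] turn 0.7
```

View pics/wrist1.png

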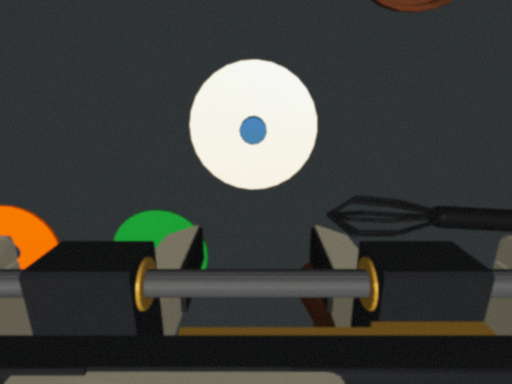

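The wrist view shows bowl_2's lid centred near (253,124), the fingers behind it around y≈260, and the rest at the top right. I'll cross-check the position from here.

```bash
python3 -c "
from h import *
d=dict(np.load('wrist1.npz'));H,S,V=all_(d)
print(d['cam_to_world'][:3,3])
blobs(d,(S<50)&(V>170),.057,'lid',500,(150,40,350,210))
blobs(d,(H>95)&(H<125)&(S>90)&(V>100),.080,'knob',100,(200,80,300,180))
go(.57,-.293,.025,111)
"
```

```text
[ 0.54288766 -0.21627831  0.30122415]
lid px [253.  123.7] area 12414 xy [ 0.5465 -0.2348] encl 0.5474 -0.2377 diam 0.0988
knob px [252.6 129.8] area 520 xy [ 0.5474 -0.2371] encl 0.5477 -0.2371 diam 0.0186
t 1.45 pos [ 0.5691 -0.2907  0.1466] yaw 111.1 F [-0.17  0.02  0.62] w 60.0 tilt 0.45 -> xyz [-0.33  0.05 12.15] turn 0.1
```

Request:
{"fn": "arm_command", "kwargs": {
  "deltas": [
    {"xyz":[-0.5,0.0,3.5]},
    {"xyz":[-0.5,0,7]},
    {"xyz":[-0.5,0,10]},
    {"xyz":[-0.5,0,12.1]},
    {"xyz":[-0.5,0,12.1]}
  ]
}}

```text
schema error: expected keys xyz, turn, jaw
```

```bash
python3 -c "
from h import *
go(.57,-.294,.025,111.1)
"
```

```text
t 1.45 pos [ 0.5691 -0.2907  0.1466] yaw 111.1 F [-0.17  0.02  0.62] w 60.0 tilt 0.45 -> xyz [-4.300e-01  1.000e-02  1.215e+01] turn 0.0
```

Request:
{"fn": "arm_command", "kwargs": {
  "deltas": [
    {"xyz":[-0.5,0.0,3.5],"turn":0,"jaw":89},
    {"xyz":[-0.5,0,7],"turn":0,"jaw":89},
    {"xyz":[-0.5,0,10],"turn":0,"jaw":89},
    {"xyz":[-0.5,0,12.1],"turn":0,"jaw":89},
    {"xyz":[-0.5,0,12.1],"turn":0,"jaw":89}
  ]
}}

```text
clock: 1.87
position: [0.5664, -0.2959, 0.0222]
ee_rot: [-1.773, -2.577, 0.003]
force: [-1.4, 0.2, 0.3]
width: 0.651
```

```bash
python3 -c "
from h import *
go(.57,-.294,.025,111.1)
"
```

```text
t 1.87 pos [ 0.5664 -0.2959  0.0222] yaw 110.9 F [-1.43  0.22  0.27] w 59.9 tilt 0.79 -> xyz [ 0.05  0.4  -0.28] turn -0.2
```

Request:
{"fn": "arm_command", "kwargs": {
  "deltas": [
    {"xyz":[0.3,0.2,-0.3],"turn":0,"jaw":89},
    {"xyz":[0.6,0.4,-0.3],"turn":0,"jaw":89},
    {"xyz":[0.9,0.4,-0.3],"turn":0,"jaw":89},
    {"xyz":[1.2,0.4,-0.3],"turn":0,"jaw":89}
  ]
}}

```text
clock: 2.2
position: [0.567, -0.2833, 0.0275]
ee_rot: [-1.775, -2.579, 0.003]
force: [-0.3, -0.6, 0.4]
width: 0.646
```

Request:
{"fn": "arm_command", "kwargs": {
  "deltas": [
    {"xyz":[0.4,0,0],"turn":0,"jaw":89}
  ]
}}

```text
clock: 2.28
position: [0.5659, -0.2799, 0.0287]
ee_rot: [-1.777, -2.581, 0.003]
force: [-1.4, -4.1, -1.3]
width: 0.645
```

Request:
{"fn": "arm_command", "kwargs": {
  "deltas": [
    {"xyz":[0.4,0,0],"turn":0,"jaw":89}
  ]
}}

```text
clock: 2.37
position: [0.5645, -0.277, 0.0297]
ee_rot: [-1.778, -2.582, 0.005]
force: [-0.8, -4.0, -1.1]
width: 0.647
```

Request:
{"fn": "arm_command", "kwargs": {
  "deltas": [
    {"xyz":[0.4,0,0],"turn":0,"jaw":89}
  ]
}}

```text
clock: 2.45
position: [0.5631, -0.2741, 0.0305]
ee_rot: [-1.78, -2.583, 0.006]
force: [1.2, -4.9, -0.8]
width: 0.651
```

Request:
{"fn": "arm_command", "kwargs": {
  "deltas": [
    {"xyz":[0.4,0,0],"turn":0,"jaw":89}
  ]
}}

```text
clock: 2.53
position: [0.562, -0.271, 0.031]
ee_rot: [-1.782, -2.583, 0.006]
force: [1.6, -3.4, -1.6]
width: 0.652
```

Request:
{"fn": "arm_command", "kwargs": {
  "deltas": [
    {"xyz":[0.4,0,0],"turn":0,"jaw":89}
  ]
}}

```text
clock: 2.62
position: [0.5608, -0.2675, 0.0314]
ee_rot: [-1.784, -2.584, 0.007]
force: [0.4, -3.7, -2.1]
width: 0.651
```

Request:
{"fn": "arm_command", "kwargs": {
  "deltas": [
    {"xyz":[0.4,0,0],"turn":0,"jaw":89}
  ]
}}

```text
clock: 2.7
position: [0.5594, -0.2637, 0.0316]
ee_rot: [-1.784, -2.584, 0.007]
force: [0.9, -3.3, -1.9]
width: 0.649
```

Request:
{"fn": "arm_command", "kwargs": {
  "deltas": [
    {"xyz":[0.4,0,0.3],"turn":0,"jaw":89}
  ]
}}

```text
clock: 2.78
position: [0.5585, -0.26, 0.0291]
ee_rot: [1.785, 2.585, -0.006]
force: [1.1, -5.5, 0.0]
width: 0.65
```

Request:
{"fn": "arm_command", "kwargs": {
  "deltas": [
    {"xyz":[0.4,0,0.3],"turn":0,"jaw":89}
  ]
}}

```text
clock: 2.87
position: [0.5579, -0.2574, 0.0268]
ee_rot: [1.784, 2.582, -0.007]
force: [1.8, -12.6, 11.6]
width: 0.652
```

Request:
{"fn": "arm_command", "kwargs": {
  "deltas": [
    {"xyz":[-1,0,0],"turn":0,"jaw":89},
    {"xyz":[-2,0,0],"turn":0,"jaw":89},
    {"xyz":[-2.5,0,-3],"turn":0,"jaw":89},
    {"xyz":[-2.5,0,-7],"turn":0,"jaw":89},
    {"xyz":[-2.5,0,-11],"turn":0,"jaw":89}
  ]
}}

```text
clock: 3.28
position: [0.5658, -0.2801, 0.1368]
ee_rot: [-1.786, -2.584, 0.007]
force: [0.6, -0.1, 0.2]
width: 0.653
```

```bash
python3 -c "
from h import *
from cell import get_image
for n in ('top','wrist'):
    d=get_image(n);cv2.imwrite(f'pics/{n}2.png',d['frame'][:,:,::-1]);np.savez(n+'2.npz',**d)
H,S,V=all_(d)
blobs(d,(S<50)&(V>170),.057,'lid',500,(150,40,350,210))
blobs(d,(H>95)&(H<125)&(S>90)&(V>100),.080,'knob',100,(200,80,300,180))
go(.55,-.05,.22,95)
"
```

```text
lid px [251.8  97.7] area 12720 xy [ 0.5407 -0.2108] encl 0.5412 -0.2116 diam 0.0987
knob px [251.6  99.4] area 545 xy [ 0.541  -0.2114] encl 0.541 -0.2117 diam 0.018
t 3.38 pos [ 0.5708 -0.2809  0.1435] yaw 110.7 F [ 0.68 -0.35 -0.35] w 60.2 tilt 0.74 -> xyz [22.25  6.27 -7.87] turn 15.7
```

View pics/wrist2.png

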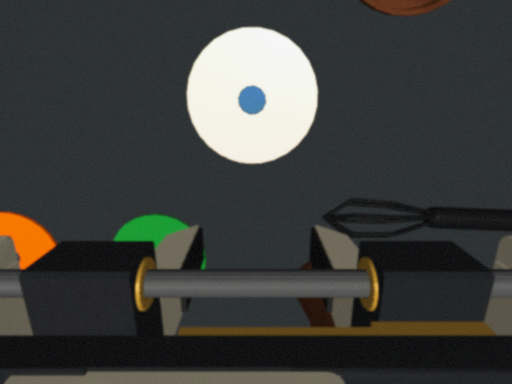

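Request:
{"fn": "arm_command", "kwargs": {
  "deltas": [
    {"xyz":[3,1,-3],"turn":5,"jaw":89},
    {"xyz":[7,2.2,-6],"turn":10,"jaw":89},
    {"xyz":[11,3.5,-8],"turn":15,"jaw":89},
    {"xyz":[15,4.7,-8],"turn":22,"jaw":89},
    {"xyz":[19,6,-8],"turn":29,"jaw":89}
  ]
}}

```text
clock: 3.8
position: [0.5606, -0.0993, 0.2224]
ee_rot: [2.371, 2.04, 0.006]
force: [1.0, 0.0, 0.3]
width: 0.648
```

```bash
python3 -c "
from h import *
go(.533,.28,.2,78.6)
"
```

```text
t 3.8 pos [ 0.5606 -0.0993  0.2224] yaw 81.4 F [0.97 0.01 0.27] w 59.6 tilt 0.83 -> xyz [37.11 -8.42  1.91] turn 2.8
```

Request:
{"fn": "arm_command", "kwargs": {
  "deltas": [
    {"xyz":[4,-0.9,0],"turn":2.8,"jaw":89},
    {"xyz":[8,-1.8,0],"turn":2.8,"jaw":89},
    {"xyz":[12,-2.7,0],"turn":2.8,"jaw":89},
    {"xyz":[16,-3.6,0],"turn":2.8,"jaw":89},
    {"xyz":[20,-4.5,0],"turn":2.8,"jaw":89}
  ]
}}

```text
clock: 4.22
position: [0.5454, 0.1071, 0.2202]
ee_rot: [2.421, 1.982, 0.006]
force: [0.9, -0.4, 0.4]
width: 0.649
```

```bash
python3 -c "
from h import *
go(.533,.28,.2,78.6)
"
```

```text
t 4.22 pos [0.5454 0.1071 0.2202] yaw 78.6 F [ 0.86 -0.35  0.39] w 59.7 tilt 0.77 -> xyz [16.72 -4.65  1.87] turn 0.0
```

```bash
python3 -c "
from h import *
from cell import get_image
d=get_image('wrist');cv2.imwrite('pics/wrist3.png',d['frame'][:,:,::-1])
H,S,V=all_(d)
blobs(d,(S<50)&(V>170),.057,'lid',500)
blobs(d,(H>95)&(H<125)&(S>90)&(V>100),.080,'knob',100)
go(.533,.28,.2,78.6)
"
```

```text
lid px [206.2  70.1] area 8506 xy [0.5206 0.2154] encl 0.52 0.213 diam 0.0993
lid px [470.6 192.2] area 4329 xy [0.7712 0.0384] encl 0.773 0.0373 diam 0.1247
knob px [203.5  71.2] area 344 xy [0.5208 0.2128] encl 0.521 0.2127 diam 0.0184
t 4.27 pos [0.5437 0.118  0.2206] yaw 79.2 F [-1.27  7.77  0.96] w 60.1 tilt 0.65 -> xyz [15.71 -4.11  2.03] turn 0.6
```

View pics/wrist3.png

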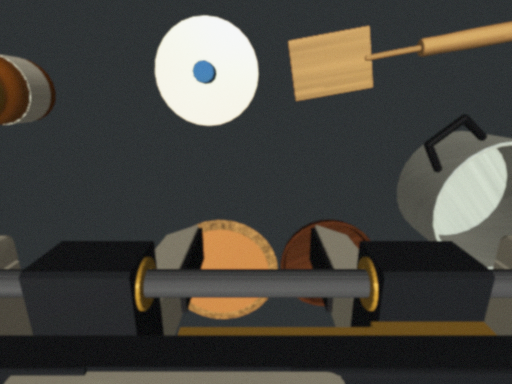

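The wrist view shows bowl_1's lid at (206,70), the spatula at the upper right, the pot at the right, and the mat and rest behind the fingers. Bowl_1 is at about (0.5205, 0.213), which agrees with the top view.

Request:
{"fn": "arm_command", "kwargs": {
  "deltas": [
    {"xyz":[4,-1,0],"turn":0.6,"jaw":89},
    {"xyz":[8,-2,0],"turn":0.6,"jaw":89},
    {"xyz":[12,-3,0],"turn":0.6,"jaw":89},
    {"xyz":[15.7,-4.1,4],"turn":0.6,"jaw":89},
    {"xyz":[15.7,-4.1,8],"turn":0.6,"jaw":89}
  ]
}}

```text
clock: 4.68
position: [0.5344, 0.2832, 0.1574]
ee_rot: [2.422, 1.993, 0.027]
force: [0.8, 0.2, -1.5]
width: 0.649
```

```bash
python3 -c "
from h import *
go(.534,.279,.027,78.6)
"
```

```text
t 4.68 pos [0.5344 0.2832 0.1574] yaw 78.9 F [ 0.76  0.15 -1.54] w 59.7 tilt 1.02 -> xyz [-0.55 -0.15 13.03] turn 0.3
```

Request:
{"fn": "arm_command", "kwargs": {
  "deltas": [
    {"xyz":[-0.5,-0.2,3.5],"turn":0.3,"jaw":89},
    {"xyz":[-0.5,-0.2,7],"turn":0.3,"jaw":89},
    {"xyz":[-0.5,-0.2,10.5],"turn":0.3,"jaw":89},
    {"xyz":[-0.5,-0.2,13],"turn":0.3,"jaw":89},
    {"xyz":[-0.5,-0.2,13],"turn":0.3,"jaw":89}
  ]
}}

```text
clock: 5.1
position: [0.5304, 0.2772, 0.0215]
ee_rot: [2.428, 1.989, 0.012]
force: [-0.2, -0.3, -0.3]
width: 0.649
```

```bash
python3 -c "
from h import *
go(.532,.269,.027,78.6)
"
```

```text
t 5.1 pos [0.5304 0.2772 0.0215] yaw 78.6 F [-0.24 -0.31 -0.27] w 59.7 tilt 0.47 -> xyz [-0.77  0.32 -0.55] turn 0.0
```

Request:
{"fn": "arm_command", "kwargs": {
  "deltas": [
    {"xyz":[-0.3,0.2,-0.4],"turn":0,"jaw":89},
    {"xyz":[-0.5,0.3,-0.5],"turn":0,"jaw":89},
    {"xyz":[-0.8,0.3,-0.5],"turn":0,"jaw":89}
  ]
}}

```text
clock: 5.35
position: [0.5332, 0.269, 0.0284]
ee_rot: [2.428, 1.988, 0.016]
force: [0.7, 0.5, -0.0]
width: 0.65
```

Request:
{"fn": "arm_command", "kwargs": {
  "deltas": [
    {"xyz":[-0.4,0,0],"turn":0,"jaw":89}
  ]
}}

```text
clock: 5.43
position: [0.5333, 0.2653, 0.0301]
ee_rot: [2.428, 1.987, 0.02]
force: [0.3, -0.2, 0.1]
width: 0.65
```

Request:
{"fn": "arm_command", "kwargs": {
  "deltas": [
    {"xyz":[-0.4,0,0],"turn":0,"jaw":89}
  ]
}}

```text
clock: 5.52
position: [0.5335, 0.2613, 0.0317]
ee_rot: [2.428, 1.986, 0.024]
force: [0.1, -0.0, 0.6]
width: 0.65
```

Request:
{"fn": "arm_command", "kwargs": {
  "deltas": [
    {"xyz":[-0.4,0,0],"turn":0,"jaw":89}
  ]
}}

```text
clock: 5.6
position: [0.5332, 0.2575, 0.033]
ee_rot: [2.428, 1.986, 0.028]
force: [-0.1, 1.4, -0.7]
width: 0.653
```

Request:
{"fn": "arm_command", "kwargs": {
  "deltas": [
    {"xyz":[-0.4,0,0],"turn":0,"jaw":89}
  ]
}}

```text
clock: 5.68
position: [0.5327, 0.2536, 0.0339]
ee_rot: [2.429, 1.986, 0.031]
force: [0.2, 2.1, -0.2]
width: 0.653
```

Request:
{"fn": "arm_command", "kwargs": {
  "deltas": [
    {"xyz":[-0.4,0,0],"turn":0,"jaw":89}
  ]
}}

```text
clock: 5.77
position: [0.5319, 0.2496, 0.0344]
ee_rot: [2.428, 1.986, 0.032]
force: [-0.2, 1.2, -0.8]
width: 0.65
```

Request:
{"fn": "arm_command", "kwargs": {
  "deltas": [
    {"xyz":[-0.4,0,0],"turn":0,"jaw":89}
  ]
}}

```text
clock: 5.85
position: [0.5313, 0.2456, 0.0348]
ee_rot: [2.428, 1.986, 0.034]
force: [0.0, 1.7, -0.3]
width: 0.65
```

Request:
{"fn": "arm_command", "kwargs": {
  "deltas": [
    {"xyz":[-0.4,0,0],"turn":0,"jaw":89}
  ]
}}

```text
clock: 5.93
position: [0.5306, 0.2416, 0.0351]
ee_rot: [2.428, 1.986, 0.035]
force: [0.9, 1.6, -1.0]
width: 0.65
```

Pushing bowl_1 took about 1.6 N and bowl_2 about 4 N, a ratio close to 0.9/0.35, so bowl_2 holds the brass. I'll back off from bowl_1 now.

Request:
{"fn": "arm_command", "kwargs": {
  "deltas": [
    {"xyz":[1,0,0],"turn":0,"jaw":89},
    {"xyz":[2,0,0],"turn":0,"jaw":89},
    {"xyz":[2.5,0,-4],"turn":0,"jaw":89},
    {"xyz":[2.5,0,-8],"turn":0,"jaw":89},
    {"xyz":[2.5,0,-12],"turn":0,"jaw":89}
  ]
}}

```text
clock: 6.35
position: [0.5324, 0.2666, 0.1564]
ee_rot: [2.427, 1.99, 0.033]
force: [0.7, -0.2, -0.2]
width: 0.65
```

```bash
python3 -c "
from h import *
go(.545,-.05,.23,90)
"
```

```text
t 6.35 pos [0.5324 0.2666 0.1564] yaw 78.7 F [ 0.74 -0.23 -0.17] w 59.8 tilt 1.23 -> xyz [-30.69   7.57  -7.69] turn -11.3
```

Request:
{"fn": "arm_command", "kwargs": {
  "deltas": [
    {"xyz":[-1,0,-4],"turn":0,"jaw":89},
    {"xyz":[-4,1,-6.5],"turn":-2,"jaw":89},
    {"xyz":[-8,2,-7.5],"turn":-6,"jaw":89},
    {"xyz":[-12,3,-7.6],"turn":-8,"jaw":89},
    {"xyz":[-16,4,-7.7],"turn":-11,"jaw":89}
  ]
}}

```text
clock: 6.77
position: [0.5395, 0.1011, 0.2331]
ee_rot: [2.219, 2.215, 0.036]
force: [1.0, -0.6, -0.4]
width: 0.648
```

```bash
python3 -c "
from h import *
go(.568,-.283,.22,112)
"
```

```text
t 6.77 pos [0.5395 0.1011 0.2331] yaw 89.9 F [ 1.04 -0.58 -0.43] w 59.6 tilt 1.37 -> xyz [-38.42   2.89   0.9 ] turn -22.1
```

Request:
{"fn": "arm_command", "kwargs": {
  "deltas": [
    {"xyz":[-4,0.3,0],"turn":-2,"jaw":89},
    {"xyz":[-8,0.6,0],"turn":-4,"jaw":89},
    {"xyz":[-12,0.9,0],"turn":-6,"jaw":89},
    {"xyz":[-16,1.2,0],"turn":-10,"jaw":89},
    {"xyz":[-20,1.5,0],"turn":-14,"jaw":89}
  ]
}}

```text
clock: 7.18
position: [0.5548, -0.0997, 0.2313]
ee_rot: [1.925, 2.471, 0.036]
force: [0.7, 0.4, 0.4]
width: 0.649
```

```bash
python3 -c "
from h import *
go(.568,-.283,.22,112)
"
```

```text
t 7.18 pos [ 0.5548 -0.0997  0.2313] yaw 104.2 F [0.74 0.41 0.38] w 59.7 tilt 1.41 -> xyz [-18.1   -3.23   0.93] turn -7.8
```

Request:
{"fn": "arm_command", "kwargs": {
  "deltas": [
    {"xyz":[-4,-0.7,0],"turn":-2,"jaw":89},
    {"xyz":[-8,-1.4,0],"turn":-4,"jaw":89},
    {"xyz":[-12,-2.2,0],"turn":-6,"jaw":89},
    {"xyz":[-16,-2.9,0],"turn":-7.8,"jaw":89},
    {"xyz":[-18.1,-3.2,3],"turn":-7.8,"jaw":89}
  ]
}}

```text
clock: 7.6
position: [0.5719, -0.2893, 0.204]
ee_rot: [1.749, 2.584, 0.034]
force: [1.1, -0.8, -0.3]
width: 0.648
```

```bash
python3 -c "
from h import *
from cell import get_image
d=get_image('wrist');cv2.imwrite('pics/wrist4.png',d['frame'][:,:,::-1])
H,S,V=all_(d)
blobs(d,(S<50)&(V>170),.057,'lid',500)
blobs(d,(H>95)&(H<125)&(S>90)&(V>100),.080,'knob',100)
blobs(d,(H>8)&(H<28)&(S>80)&(V>150),.0025,'mat',500)
blobs(d,((H<15)|(H>170))&(S>90)&(V<140)&(V>30),.016,'rest',300)
go(.566,-.273,.025,112)
"
```

```text
lid px [251.6  86.4] area 9061 xy [ 0.5399 -0.2095] encl 0.5411 -0.212 diam 0.0993
knob px [252.4  88.8] area 342 xy [ 0.5411 -0.2117] encl 0.5411 -0.2117 diam 0.0176
knob px [ 25. 233.] area 186 xy [ 0.3864 -0.4155] encl 0.3862 -0.4153 diam 0.016
knob px [160.9 234.3] area 127 xy [ 0.5077 -0.3704] encl 0.5093 -0.3713 diam 0.0159
mat px [ 37.6 219.3] area 3963 xy [ 0.3552 -0.4469] encl 0.3567 -0.4552 diam 0.1033
rest px [379.3   9.7] area 1709 xy [ 0.6312 -0.0943] encl 0.6279 -0.0865 diam 0.0957
rest px [298.7 251.2] area 804 xy [ 0.6653 -0.367 ] encl 0.6692 -0.3654 diam 0.054
rest px [316.3 312.5] area 693 xy [ 0.7244 -0.4415] encl 0.7255 -0.4407 diam 0.0663
t 7.65 pos [ 0.5677 -0.2913  0.1942] yaw 111.6 F [-1.92 -3.01 -4.92] w 60.0 tilt 1.2 -> xyz [ 1.73  0.16 16.93] turn -0.4
```

View pics/wrist4.png

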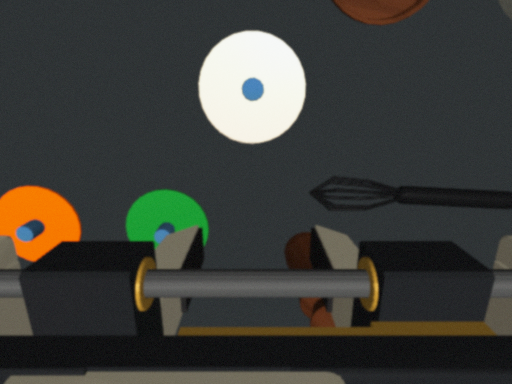

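The lid is at (252,87), which puts bowl_2 at (0.541, -0.212). The green lid, the mill and the whisk are clear of the fingers.

Request:
{"fn": "arm_command", "kwargs": {
  "deltas": [
    {"xyz":[1,0.2,4],"turn":-0.4,"jaw":89},
    {"xyz":[1.5,0.2,8],"turn":-0.4,"jaw":89},
    {"xyz":[1.5,0.2,12],"turn":-0.4,"jaw":89},
    {"xyz":[1.5,0.2,15.5],"turn":-0.4,"jaw":89},
    {"xyz":[1.5,0.2,16.7],"turn":-0.4,"jaw":89}
  ]
}}

```text
clock: 8.07
position: [0.5648, -0.2727, 0.0218]
ee_rot: [1.755, 2.603, 0.027]
force: [-0.7, -0.2, 0.2]
width: 0.654
```

```bash
python3 -c "
from h import *
go(.5625,-.264,.025,112)
"
```

```text
t 8.07 pos [ 0.5648 -0.2727  0.0218] yaw 112.0 F [-0.7  -0.24  0.18] w 60.1 tilt 1.0 -> xyz [ 0.89  0.12 -0.31] turn 0.0
```

Request:
{"fn": "arm_command", "kwargs": {
  "deltas": [
    {"xyz":[0.5,0.1,-0.2],"turn":0,"jaw":89},
    {"xyz":[1,0.1,-0.4],"turn":0,"jaw":89},
    {"xyz":[1.5,0.1,-0.5],"turn":0,"jaw":89},
    {"xyz":[2,0.1,-0.5],"turn":0,"jaw":89},
    {"xyz":[2.5,0.1,-0.5],"turn":0,"jaw":89}
  ]
}}

```text
clock: 8.48
position: [0.5574, -0.2503, 0.0293]
ee_rot: [1.753, 2.598, 0.027]
force: [1.1, -4.7, -0.1]
width: 0.647
```

```bash
python3 -c "
from h import *
go(.487,-.078,.028,112)
"
```

```text
t 8.48 pos [ 0.5574 -0.2503  0.0293] yaw 112.0 F [ 1.09 -4.71 -0.08] w 59.6 tilt 1.05 -> xyz [18.62 -0.08  0.2 ] turn -0.0
```

Request:
{"fn": "arm_command", "kwargs": {
  "deltas": [
    {"xyz":[0.7,0,0],"turn":0,"jaw":89},
    {"xyz":[1.4,0,0],"turn":0,"jaw":89},
    {"xyz":[2.1,0,0],"turn":0,"jaw":89},
    {"xyz":[2.8,0,0],"turn":0,"jaw":89},
    {"xyz":[3.5,0,0],"turn":0,"jaw":89}
  ]
}}

```text
clock: 8.9
position: [0.5445, -0.2174, 0.0299]
ee_rot: [1.753, 2.597, 0.027]
force: [1.7, -4.3, -1.6]
width: 0.651
```

Request:
{"fn": "arm_command", "kwargs": {
  "deltas": [
    {"xyz":[0.7,0,0],"turn":0,"jaw":89},
    {"xyz":[1.4,0,0],"turn":0,"jaw":89},
    {"xyz":[2.1,0,0],"turn":0,"jaw":89},
    {"xyz":[2.8,0,0],"turn":0,"jaw":89},
    {"xyz":[3.5,0,0],"turn":0,"jaw":89}
  ]
}}

```text
clock: 9.32
position: [0.531, -0.1844, 0.03]
ee_rot: [1.753, 2.598, 0.027]
force: [0.6, -3.6, -0.4]
width: 0.65
```

```bash
python3 -c "
from h import *
go(.487,-.078,.028,112)
from cell import get_image
d=get_image('wrist');cv2.imwrite('pics/wrist5.png',d['frame'][:,:,::-1])
H,S,V=all_(d)
blobs(d,(S<50)&(V>170),.057,'lid',500)
blobs(d,(H>95)&(H<125)&(S>90)&(V>100),.080,'knob',100)
d=get_image('top');cv2.imwrite('pics/top5.png',d['frame'][:,:,::-1])
d=get_image('side');cv2.imwrite('pics/side5.png',d['frame'][:,:,::-1])
"
```

```text
t 9.32 pos [ 0.531  -0.1844  0.03  ] yaw 112.0 F [ 0.62 -3.64 -0.41] w 59.8 tilt 1.08 -> xyz [11.51 -0.11  0.23] turn -0.0
lid px [258.  153.5] area 38205 xy [ 0.5106 -0.1332] encl 0.5131 -0.1383 diam 0.0977
knob px [260.5 178.4] area 1954 xy [ 0.5127 -0.1375] encl 0.5127 -0.1377 diam 0.0185
```

View pics/wrist5.png

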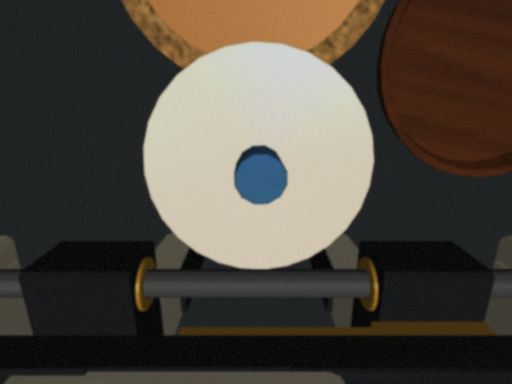

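View pics/side5.png

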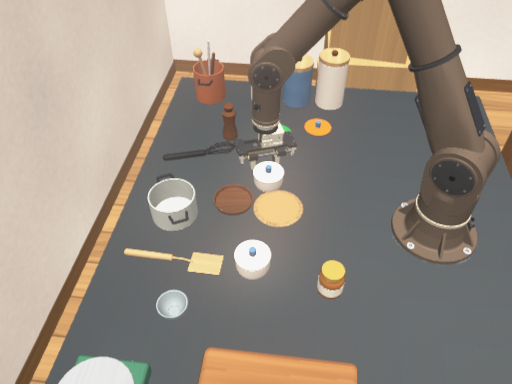

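Bowl_2 is upright and sits in the cradle between the fingers, with its knob at (260,178). The mat edge is just ahead of its foot, so I'll continue over the bevel slowly.

Request:
{"fn": "arm_command", "kwargs": {
  "deltas": [
    {"xyz":[0.5,0,0],"turn":0,"jaw":89},
    {"xyz":[1,0,0],"turn":0,"jaw":89},
    {"xyz":[1.5,0,0],"turn":0,"jaw":89},
    {"xyz":[2,0,0],"turn":0,"jaw":89},
    {"xyz":[2.5,0,0],"turn":0,"jaw":89}
  ]
}}

```text
clock: 9.88
position: [0.5221, -0.1612, 0.0304]
ee_rot: [1.752, 2.597, 0.027]
force: [1.3, -6.6, 1.6]
width: 0.652
```

Request:
{"fn": "arm_command", "kwargs": {
  "deltas": [
    {"xyz":[0.5,0,0],"turn":0,"jaw":89},
    {"xyz":[1,0,0],"turn":0,"jaw":89},
    {"xyz":[1.5,0,0],"turn":0,"jaw":89},
    {"xyz":[2,0,0],"turn":0,"jaw":89},
    {"xyz":[2.5,0,0],"turn":0,"jaw":89}
  ]
}}

```text
clock: 10.3
position: [0.5148, -0.1405, 0.0317]
ee_rot: [1.752, 2.591, 0.027]
force: [3.2, -11.0, 9.3]
width: 0.649
```

Request:
{"fn": "arm_command", "kwargs": {
  "deltas": [
    {"xyz":[0.5,0,0],"turn":0,"jaw":89},
    {"xyz":[1,0,0],"turn":0,"jaw":89},
    {"xyz":[1.5,0,0],"turn":0,"jaw":89},
    {"xyz":[2,0,0],"turn":0,"jaw":89},
    {"xyz":[2.5,0,0],"turn":0,"jaw":89}
  ]
}}

```text
clock: 10.72
position: [0.5063, -0.1183, 0.0321]
ee_rot: [1.753, 2.588, 0.027]
force: [2.7, -5.8, 1.3]
width: 0.653
```

```bash
python3 -c "
from h import *
from cell import get_image
d=get_image('wrist');cv2.imwrite('pics/wrist6.png',d['frame'][:,:,::-1])
go(.4875,-.079,.028,112)
H,S,V=all_(d)
blobs(d,(S<50)&(V>170),.0595,'lid',500)
blobs(d,(H>95)&(H<125)&(S>90)&(V>100),.0825,'knob',100)
"
```

```text
t 10.77 pos [ 0.5059 -0.117   0.0321] yaw 111.9 F [ 2.55 -5.51  3.32] w 60.0 tilt 1.32 -> xyz [ 4.22 -0.3   0.39] turn -0.1
lid px [256.  154.2] area 37942 xy [ 0.4851 -0.0674] encl 0.4878 -0.0727 diam 0.0971
knob px [258.5 181.5] area 1931 xy [ 0.4875 -0.0723] encl 0.4876 -0.0724 diam 0.0184
```

View pics/wrist6.png

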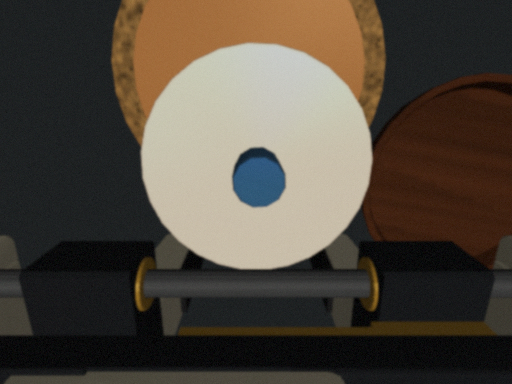

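The knob is at (259,181), the mat's outer edge spans columns 112–385 near row 60, and the rest is at the right. I'll fit the mat centre from this view.

```bash
python3 -c "
from h import *
from cell import get_image
d=get_image('wrist')
H,S,V=all_(d)
m=((H>5)&(H<28)&(S>60)&(V>60)).astype(np.uint8);m[:,386:]=0;m[160:]=0
cs,_=cv2.findContours(m,cv2.RETR_EXTERNAL,cv2.CHAIN_APPROX_NONE)
c=max(cs,key=cv2.contourArea)[:,0]
L=np.array([p for p in c if p[1]>1 and (p[0]<148 or p[0]>345)])
P=np.array([ray(d,*p,.0)[:2] for p in L])
from scipy.optimize import least_squares
f=least_squares(lambda q:np.hypot(*(P-q[:2]).T)-q[2],[.47,-.03,.078],loss='soft_l1',f_scale=.001)
print(len(P),f.x,np.abs(f.fun).max())
d=get_image('top');cv2.imwrite('pics/top6.png',d['frame'][:,:,::-1]);H,S,V=all_(d)
blobs(d,(H>95)&(H<125)&(S>90)&(V>120),.0825,'knob',5,(200,150,300,250))
go(.4875,-.079,.03,112)
"
```

```text
347 [ 0.46952753 -0.03513938  0.07665355] 0.020772920993455832
knob px [268.1 206.4] area 15 xy [ 0.4874 -0.0719] encl 0.4886 -0.0715 diam 0.0131
t 10.87 pos [ 0.5059 -0.1172  0.032 ] yaw 111.9 F [ 0.73 -2.19  3.22] w 60.0 tilt 1.3 -> xyz [ 4.24 -0.29  0.19] turn -0.1
```

View pics/top6.png

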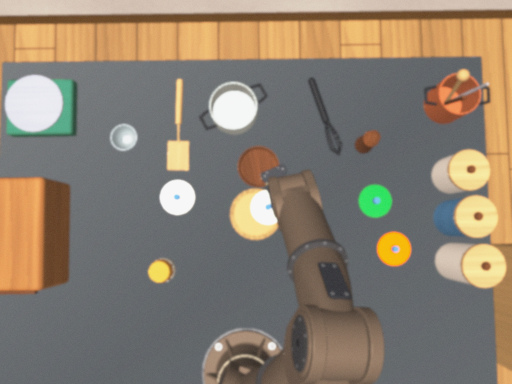

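Request:
{"fn": "arm_command", "kwargs": {
  "deltas": [
    {"xyz":[0.5,0,0],"turn":0,"jaw":89},
    {"xyz":[1,-0.1,0],"turn":0,"jaw":89},
    {"xyz":[1.5,-0.1,0],"turn":0,"jaw":89},
    {"xyz":[2,-0.2,0],"turn":0,"jaw":89},
    {"xyz":[2.5,-0.2,0],"turn":0,"jaw":89}
  ]
}}

```text
clock: 11.28
position: [0.4952, -0.0956, 0.0321]
ee_rot: [1.752, 2.589, 0.027]
force: [1.8, -6.0, 1.6]
width: 0.65
```

```bash
python3 -c "
from h import *
go(.4875,-.079,.032,112)"
```

```text
t 11.28 pos [ 0.4952 -0.0956  0.0321] yaw 111.8 F [ 1.81 -5.95  1.63] w 59.8 tilt 1.34 -> xyz [ 1.83 -0.09 -0.  ] turn -0.2
```

Request:
{"fn": "arm_command", "kwargs": {
  "deltas": [
    {"xyz":[0.5,0,0],"turn":0,"jaw":89},
    {"xyz":[1,0,0],"turn":0,"jaw":89},
    {"xyz":[1.5,0,0],"turn":0,"jaw":89},
    {"xyz":[1.9,0,0],"turn":0,"jaw":89},
    {"xyz":[1.9,0,0],"turn":0,"jaw":89}
  ]
}}

```text
clock: 11.7
position: [0.488, -0.0778, 0.032]
ee_rot: [1.752, 2.589, 0.027]
force: [0.9, -2.3, 1.1]
width: 0.649
```

```bash
python3 -c "
from h import *
from cell import get_image
go(.4875,-.079,.032,112)
d=get_image('wrist');cv2.imwrite('pics/wrist7.png',d['frame'][:,:,::-1])
H,S,V=all_(d)
blobs(d,(H>95)&(H<125)&(S>90)&(V>100),.0825,'knob',100)
"
```

```text
t 11.7 pos [ 0.488  -0.0778  0.032 ] yaw 111.8 F [ 0.93 -2.35  1.11] w 59.7 tilt 1.33 -> xyz [-0.1 -0.1  0. ] turn -0.2
knob px [258.6 181. ] area 1947 xy [ 0.4691 -0.0316] encl 0.4692 -0.0318 diam 0.0183
```

View pics/wrist7.png

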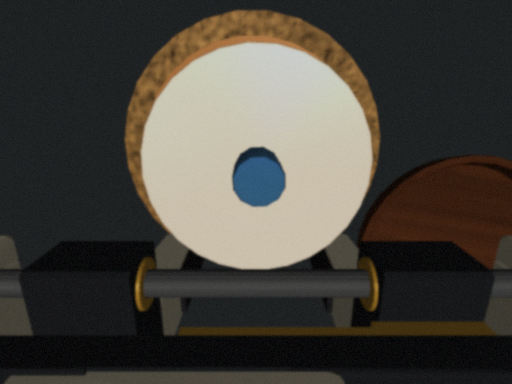

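Request:
{"fn": "arm_command", "kwargs": {
  "deltas": [
    {"xyz":[-1,0,0],"turn":0,"jaw":89},
    {"xyz":[-2.5,0,0],"turn":0,"jaw":89},
    {"xyz":[-4,0,-1],"turn":0,"jaw":89},
    {"xyz":[-5,0,-5],"turn":0,"jaw":89},
    {"xyz":[-6,0,-9],"turn":0,"jaw":89}
  ]
}}

```text
clock: 12.17
position: [0.5065, -0.1347, 0.1214]
ee_rot: [1.756, 2.594, 0.026]
force: [1.1, -0.5, -0.7]
width: 0.652
```

Request:
{"fn": "arm_command", "kwargs": {
  "deltas": [
    {"xyz":[0,0,-3],"turn":0,"jaw":100},
    {"xyz":[0,0,-4],"turn":0,"jaw":100},
    {"xyz":[0,0,-4],"turn":0,"jaw":100}
  ]
}}

```text
clock: 12.42
position: [0.5073, -0.1358, 0.1639]
ee_rot: [1.755, 2.59, 0.029]
force: [-0.1, 0.2, -0.5]
width: 0.609
```

```bash
cat >> h.py <<'E'
from scipy.optimize import least_squares
def fitc(P,r0):
    c0=P.mean(0)
    f=least_squares(lambda q:np.hypot(*(P-q[:2]).T)-q[2],[*c0,r0],loss='soft_l1',f_scale=.001);return f.x.round(4),np.median(np.abs(f.fun)).round(4)
def ring(d,m,z,r0,name):
    cs,_=cv2.findContours(m.astype(np.uint8),cv2.RETR_EXTERNAL,cv2.CHAIN_APPROX_NONE)
    c=max(cs,key=cv2.contourArea)[:,0]
    c=np.array([p for p in c if 2<p[0]<509 and 2<p[1]<381])
    print(name,len(c),*fitc(np.array([ray(d,*p,z)[:2] for p in c]),r0))
E
python3 -c "
from h import *
from cell import get_image
go(.469,-.033,.12,112)
d=get_image('wrist');cv2.imwrite('pics/wrist8.png',d['frame'][:,:,::-1]);np.savez('w8.npz',**d)
H,S,V=all_(d)
blobs(d,(S<50)&(V>170),.0595,'lid',500)
blobs(d,(H>95)&(H<125)&(S>90)&(V>100),.0825,'knob',100)
"
```

```text
t 12.42 pos [ 0.5073 -0.1358  0.1639] yaw 111.8 F [-0.11  0.23 -0.48] w 56.0 tilt 1.28 -> xyz [10.97  0.16  4.39] turn -0.2
lid px [257.4  55. ] area 11965 xy [ 0.4699 -0.0338] encl 0.4699 -0.033 diam 0.0987
knob px [258.1  49.9] area 566 xy [ 0.4696 -0.0332] encl 0.4696 -0.0334 diam 0.0186
```

View pics/wrist8.png

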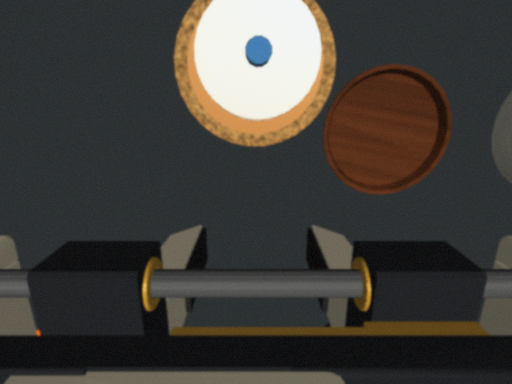

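The bowl is centred on the mat with its knob at (258,50). The rest is in full view at (387,129).

```bash
python3 -c "
from h import *
d=dict(np.load('w8.npz'));H,S,V=all_(d)
m=((H<14)|(H>170))&(S>90)&(V>25);m[:,:318]=0;m[200:]=0;m[:60]=0
m=cv2.morphologyEx(m.astype(np.uint8),cv2.MORPH_OPEN,np.ones((3,3)))
ring(d,m,.016,.064,'rest')
d=dict(np.load('top0.npz'));H,S,V=all_(d)
m=((H<18)|(H>170))&(S>90)&(V<190);m[:,:230]=0;m[:,290:]=0;m[188:]=0;m[:140]=0
ring(d,m,.016,.064,'resttop')
"
```

```text
rest 367 [ 0.6126 -0.0468  0.0626] 0.0002
resttop 114 [ 0.6133 -0.0449  0.0611] 0.0006
```

Request:
{"fn": "arm_command", "kwargs": {
  "deltas": [
    {"xyz":[3,0,0],"turn":0,"jaw":110},
    {"xyz":[6,0.1,0],"turn":0,"jaw":110},
    {"xyz":[9,0.1,2],"turn":0,"jaw":110},
    {"xyz":[11,0.1,3.5],"turn":0,"jaw":110},
    {"xyz":[11,0.1,4.4],"turn":0,"jaw":110}
  ]
}}

```text
clock: 12.88
position: [0.4634, -0.0284, 0.1153]
ee_rot: [1.751, 2.602, 0.025]
force: [0.3, -0.4, -0.7]
width: 0.564
```

Request:
{"fn": "arm_command", "kwargs": {
  "deltas": [
    {"xyz":[0,0,0],"turn":0,"jaw":110}
  ]
}}

```text
clock: 12.97
position: [0.4612, -0.0279, 0.1125]
ee_rot: [1.75, 2.608, 0.021]
force: [-0.1, -0.8, 0.3]
width: 0.57
```

```bash
python3 -c "
from h import *
from cell import get_image
d=get_image('wrist');cv2.imwrite('pics/wrist9.png',d['frame'][:,:,::-1])
go(.4697,-.0334,.063,112)
"
```

```text
t 13.02 pos [ 0.461  -0.0276  0.1129] yaw 112.3 F [-0.62 -0.09 -0.55] w 52.4 tilt 0.77 -> xyz [-0.91  0.53  4.99] turn 0.3
```

View pics/wrist9.png

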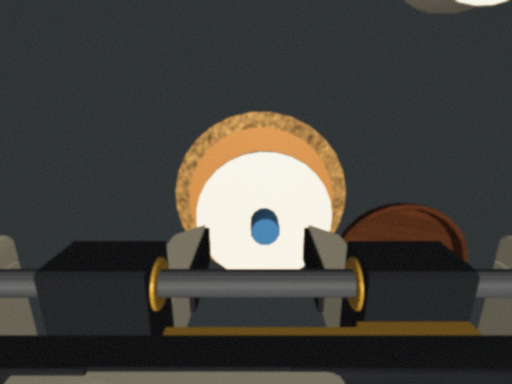

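The knob is at (265,228), between the finger planes. The arm overshot by about 9 mm, so I'll correct that and measure again.

Request:
{"fn": "arm_command", "kwargs": {
  "deltas": [
    {"xyz":[-0.5,0.3,0.5],"turn":0,"jaw":110},
    {"xyz":[-0.9,0.5,1],"turn":0,"jaw":110},
    {"xyz":[-0.9,0.5,1.5],"turn":0,"jaw":110},
    {"xyz":[-0.9,0.5,1.8],"turn":0,"jaw":110},
    {"xyz":[-0.9,0.5,1.8],"turn":0,"jaw":110}
  ]
}}

```text
clock: 13.43
position: [0.4689, -0.0343, 0.0942]
ee_rot: [-1.751, -2.607, -0.02]
force: [0.1, -0.2, 0.8]
width: 0.572
```

```bash
python3 -c "
from h import *
from cell import get_image
d=get_image('wrist');cv2.imwrite('pics/wrist10.png',d['frame'][:,:,::-1])
H,S,V=all_(d)
blobs(d,(H>95)&(H<125)&(S>90)&(V>60),.0825,'knob',100)
go(.4697,-.0334,.063,112)
"
```

```text
knob px [258.1 225.4] area 905 xy [ 0.4677 -0.0284] encl 0.4679 -0.0283 diam 0.0235
t 13.48 pos [ 0.469  -0.0342  0.0946] yaw 112.2 F [-0.83  0.02  0.19] w 52.4 tilt 0.75 -> xyz [0.02 0.06 3.16] turn 0.2
```

Request:
{"fn": "arm_command", "kwargs": {
  "deltas": [
    {"xyz":[0.1,0,1],"turn":0,"jaw":110},
    {"xyz":[0.1,0,2],"turn":0,"jaw":110},
    {"xyz":[0.1,0,2.7],"turn":0,"jaw":110},
    {"xyz":[0.1,0,3.0],"turn":0,"jaw":110},
    {"xyz":[0.1,0,3.0],"turn":0,"jaw":110}
  ]
}}

```text
clock: 13.9
position: [0.468, -0.0328, 0.0635]
ee_rot: [-1.75, -2.606, -0.019]
force: [0.3, -1.3, -0.5]
width: 0.565
```

Request:
{"fn": "arm_command", "kwargs": {
  "deltas": [
    {"xyz":[0,0,0],"turn":0,"jaw":255},
    {"xyz":[0,0,0],"turn":0,"jaw":255},
    {"xyz":[0,0,0],"turn":0,"jaw":255},
    {"xyz":[0,0,0],"turn":0,"jaw":255},
    {"xyz":[0,0,0],"turn":0,"jaw":255}
  ],
  "force": 15
}}

```text
clock: 14.32
position: [0.4682, -0.0328, 0.0637]
ee_rot: [-1.75, -2.607, -0.019]
force: [-0.1, -0.5, 0.5]
width: 0.255
```

```bash
python3 -c "
from h import *
go(.4697,-.0334,.063,112)
"
```

```text
t 14.32 pos [ 0.4682 -0.0328  0.0637] yaw 112.3 F [-0.13 -0.54  0.52] w 23.4 tilt 0.72 -> xyz [-0.11  0.12  0.07] turn 0.3
```

Request:
{"fn": "arm_command", "kwargs": {
  "deltas": [
    {"xyz":[0,0,0],"turn":0,"jaw":255},
    {"xyz":[0,0,0],"turn":0,"jaw":255},
    {"xyz":[0,0,0],"turn":0,"jaw":255}
  ],
  "force": 15
}}

```text
clock: 14.57
position: [0.4684, -0.0328, 0.0639]
ee_rot: [-1.75, -2.607, -0.02]
force: [-0.3, 1.4, 0.9]
width: 0.21
```

Request:
{"fn": "arm_command", "kwargs": {
  "deltas": [
    {"xyz":[0,0,-0.2],"turn":0,"jaw":255},
    {"xyz":[0,0,-0.5],"turn":0,"jaw":255},
    {"xyz":[0,0,-0.9],"turn":0,"jaw":255},
    {"xyz":[0,0,-1.4],"turn":0,"jaw":255},
    {"xyz":[0,0,-2],"turn":0,"jaw":255}
  ],
  "force": 20
}}

```text
clock: 14.98
position: [0.4681, -0.033, 0.0843]
ee_rot: [-1.75, -2.607, -0.02]
force: [0.0, -0.4, -0.7]
width: 0.214
```

```bash
python3 -c "
from h import *
from cell import get_image
for n in ('wrist','side'):
    d=get_image(n);cv2.imwrite('pics/%s11.png'%n,d['frame'][:,:,::-1])
go(.6128,-.0462,.12,112)
"
```

```text
t 15.08 pos [ 0.4689 -0.033   0.085 ] yaw 112.2 F [ 0.6  -0.66 -0.49] w 19.2 tilt 0.77 -> xyz [-6.64 12.86 -3.41] turn 0.2
```

View pics/wrist11.png

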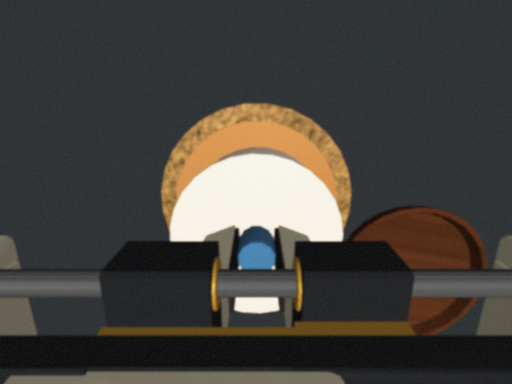

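View pics/side11.png

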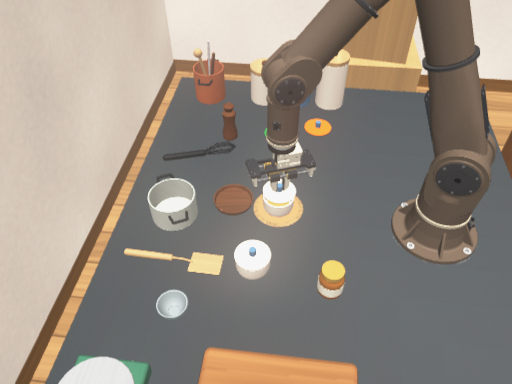

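The lid is held by its knob and lifted. Next I'll raise it further and carry it across.

Request:
{"fn": "arm_command", "kwargs": {
  "deltas": [
    {"xyz":[0,0,-1.5],"turn":0,"jaw":255},
    {"xyz":[-0.7,1.3,-3],"turn":0,"jaw":255},
    {"xyz":[-1.7,3.3,-4.5],"turn":0,"jaw":255},
    {"xyz":[-2.8,5.5,-4.5],"turn":0,"jaw":255},
    {"xyz":[-4,7.7,-4.5],"turn":0,"jaw":255}
  ]
}}

```text
clock: 15.5
position: [0.5565, -0.0416, 0.1319]
ee_rot: [1.75, 2.606, 0.022]
force: [0.1, -0.1, -1.3]
width: 0.207
```

```bash
python3 -c "
from h import *
go(.6124,-.0452,.12,112)
"
```

```text
t 15.5 pos [ 0.5565 -0.0416  0.1319] yaw 112.2 F [ 0.11 -0.1  -1.32] w 19.1 tilt 0.83 -> xyz [-2.46  5.02  1.24] turn 0.2
```

Request:
{"fn": "arm_command", "kwargs": {
  "deltas": [
    {"xyz":[-0.8,1.6,0.2],"turn":0,"jaw":255},
    {"xyz":[-1.5,3,0.6],"turn":0,"jaw":255},
    {"xyz":[-2,4.1,1],"turn":0,"jaw":255},
    {"xyz":[-2.4,4.8,1.2],"turn":0,"jaw":255},
    {"xyz":[-2.5,5.0,1.2],"turn":0,"jaw":255}
  ]
}}

```text
clock: 15.92
position: [0.613, -0.0459, 0.1196]
ee_rot: [1.751, 2.607, 0.022]
force: [0.2, 0.3, -0.5]
width: 0.207
```

Request:
{"fn": "arm_command", "kwargs": {
  "deltas": [
    {"xyz":[0,0,0],"turn":0,"jaw":255},
    {"xyz":[0,0,0],"turn":0,"jaw":255}
  ]
}}

```text
clock: 16.08
position: [0.6124, -0.0458, 0.1196]
ee_rot: [1.751, 2.607, 0.022]
force: [0.4, -0.5, -1.2]
width: 0.211
```

```bash
python3 -c "
from h import *
from cell import get_image
go(.6124,-.0452,.09,112)
for n in ('wrist','top','side'):
    d=get_image(n);cv2.imwrite('pics/%s12.png'%n,d['frame'][:,:,::-1]);np.savez(n+'12.npz',**d)
go(.6124,-.0452,.09,112)
"
```

```text
t 16.08 pos [ 0.6124 -0.0458  0.1196] yaw 112.2 F [ 0.37 -0.47 -1.21] w 19.4 tilt 0.79 -> xyz [ 0.04 -0.01  2.96] turn 0.2
t 16.23 pos [ 0.6124 -0.0458  0.1199] yaw 112.2 F [-0.25  0.   -0.92] w 19.1 tilt 0.81 -> xyz [ 0.04 -0.02  2.99] turn 0.2
```

View pics/wrist12.png

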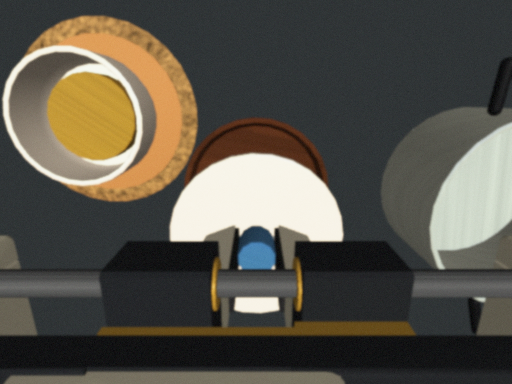

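View pics/side12.png

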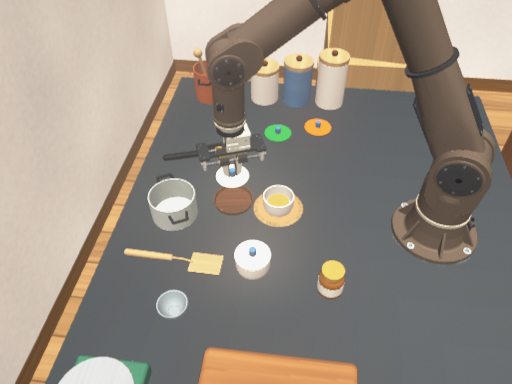

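View pics/top12.png

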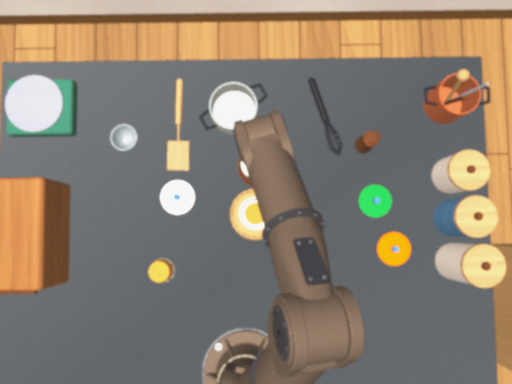

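The brass weight is visible in the open bowl at about (92,115), so bowl_2 was the right one. The lid is level over the rest. Before lowering I'll check the gripper body's clearance to the pot.

```bash
python3 -c "
from h import *
d=dict(np.load('top0.npz'))
for p in [(233,82),(233,132),(208,107),(258,107)]: print('rim',p,ray(d,*p,.085)[:2].round(3))
for p in [(203,113),(213,129),(207,123)]: print('handle',p,ray(d,*p,.065)[:2].round(3))
im=cv2.resize(d['frame'][70:190,190:290,::-1],None,fx=6,fy=5,interpolation=cv2.INTER_CUBIC);cv2.imwrite('pics/potcrop.png',im)
c=np.array([.6124,-.0458]);ps=np.radians(112.2);x=np.array([np.cos(ps),np.sin(ps)]);y=np.array([np.sin(ps),-np.cos(ps)])
for a in(-.0375,.0375):print('body corner',(c+.095*y+a*x).round(3))
d=dict(np.load('wrist12.npz'));H,S,V=all_(d)
lid=(S<60)&(V>170);lid[:,:160]=0;lid[:,350:]=0;lid[:145]=0;lid[238:]=0
cs,_=cv2.findContours(lid.astype(np.uint8),cv2.RETR_EXTERNAL,cv2.CHAIN_APPROX_NONE)
c=max(cs,key=cv2.contourArea)[:,0];c=np.array([p for p in c if p[1]<225])
c=np.array([[k,c[c[:,0]==k][:,1].min()] for k in range(172,342) if (c[:,0]==k).any()])
P=np.array([ray(d,*p,.1196-.0638+.0595)[:2] for p in c]);print('lid',fitc(P,.05))
rest=((H<14)|(H>170))&(S>90)&(V>25);rest[:,:180]=0;rest[:,335:]=0;rest[230:]=0
cs,_=cv2.findContours(rest.astype(np.uint8),cv2.RETR_EXTERNAL,cv2.CHAIN_APPROX_NONE)
c=max(cs,key=cv2.contourArea)[:,0]
c=np.array([[k,c[c[:,0]==k][:,1].min()] for k in range(195,322) if (c[:,0]==k).any()])
P=np.array([ray(d,*p,.016)[:2] for p in c]);print('rest',fitc(P,.064))
"
```

```text
rim (233, 82) [0.854 0.026]
rim (233, 132) [0.705 0.027]
rim (208, 107) [0.78 0.1 ]
rim (258, 107) [ 0.778 -0.047]
handle (203, 113) [0.767 0.116]
handle (213, 129) [0.719 0.087]
handle (207, 123) [0.737 0.105]
body corner [ 0.715 -0.045]
body corner [0.686 0.025]
lid (array([ 0.6119, -0.0451,  0.0488]), np.float64(0.0001))
rest (array([ 0.6135, -0.046 ,  0.0627]), np.float64(0.0002))
```

View pics/potcrop.png

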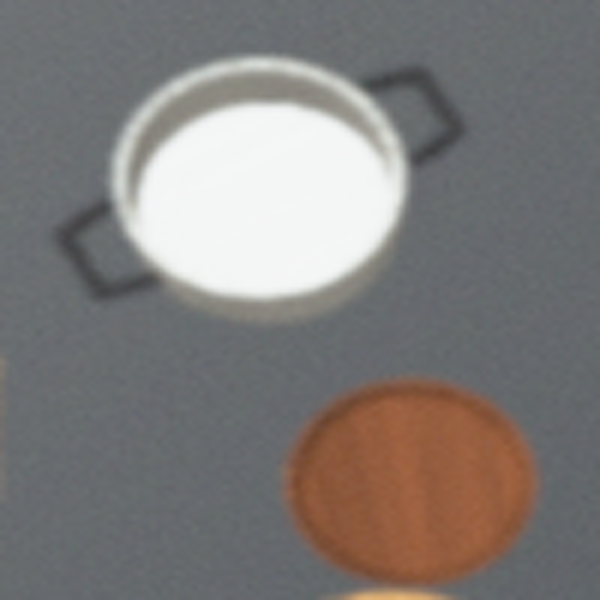

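The midpoint of the gripper body's edge would pass only about 16 mm from the pot. I'll turn the tool for more room.

Request:
{"fn": "arm_command", "kwargs": {
  "deltas": [
    {"xyz":[0,0,0],"turn":6,"jaw":255},
    {"xyz":[0,0,0],"turn":12,"jaw":255},
    {"xyz":[0,0,0],"turn":18,"jaw":255},
    {"xyz":[0,0,0],"turn":24,"jaw":255},
    {"xyz":[0,0,0],"turn":30,"jaw":255}
  ]
}}

```text
clock: 16.65
position: [0.6121, -0.0458, 0.1203]
ee_rot: [-2.371, -2.058, -0.022]
force: [-0.2, -0.2, -1.1]
width: 0.209
```

Request:
{"fn": "arm_command", "kwargs": {
  "deltas": [
    {"xyz":[0,0,0],"turn":6,"jaw":255},
    {"xyz":[0,0,0],"turn":12,"jaw":255},
    {"xyz":[0,0,0],"turn":18,"jaw":255},
    {"xyz":[0,0,0],"turn":24,"jaw":255},
    {"xyz":[0,0,0],"turn":26,"jaw":255}
  ]
}}

```text
clock: 17.07
position: [0.6118, -0.0457, 0.1207]
ee_rot: [-2.775, -1.462, -0.021]
force: [-0.2, 0.6, -1.6]
width: 0.21
```

Request:
{"fn": "arm_command", "kwargs": {
  "deltas": [
    {"xyz":[0,0,0],"turn":0,"jaw":255},
    {"xyz":[0,0,0],"turn":0,"jaw":255}
  ]
}}

```text
clock: 17.23
position: [0.6115, -0.0455, 0.121]
ee_rot: [-2.774, -1.464, -0.022]
force: [-0.7, 0.1, -0.4]
width: 0.21
```

```bash
python3 -c "
from h import *
from cell import get_image
d=get_image('wrist');cv2.imwrite('pics/wrist13.png',d['frame'][:,:,::-1])
s=st();go(.6128,-.0462,.05,56)
H,S,V=all_(d)
lid=(S<60)&(V>170);lid[:,:160]=0;lid[:,350:]=0;lid[:145]=0;lid[238:]=0
cs,_=cv2.findContours(lid.astype(np.uint8),cv2.RETR_EXTERNAL,cv2.CHAIN_APPROX_NONE)
c=max(cs,key=cv2.contourArea)[:,0]
c=np.array([[k,c[c[:,0]==k][:,1].min()] for k in range(172,342) if (c[:,0]==k).any()])
c=c[c[:,1]<225]
P=np.array([ray(d,*p,s['position'][2]-.0638+.0595)[:2] for p in c]);print('lid',fitc(P,.05))
rest=((H<14)|(H>170))&(S>90)&(V>25);rest[:,:180]=0;rest[:,335:]=0;rest[230:]=0
cs,_=cv2.findContours(rest.astype(np.uint8),cv2.RETR_EXTERNAL,cv2.CHAIN_APPROX_NONE)
c=max(cs,key=cv2.contourArea)[:,0]
c=np.array([[k,c[c[:,0]==k][:,1].min()] for k in range(195,322) if (c[:,0]==k).any()])
P=np.array([ray(d,*p,.016)[:2] for p in c]);print('rest',fitc(P,.064))
"
```

```text
t 17.28 pos [ 0.6116 -0.0456  0.1209] yaw 55.7 F [-0.37 -0.59 -0.64] w 19.8 tilt 0.83 -> xyz [-0.09  0.12  7.09] turn -0.3
lid (array([ 0.6122, -0.0448,  0.0488]), np.float64(0.0001))
rest (array([ 0.6136, -0.0464,  0.0631]), np.float64(0.0001))
```

View pics/wrist13.png

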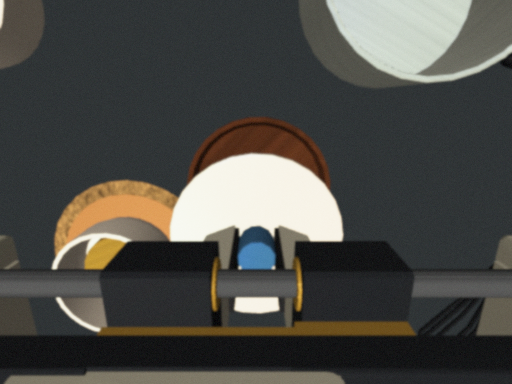

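Request:
{"fn": "arm_command", "kwargs": {
  "deltas": [
    {"xyz":[0,0.1,1.5],"turn":0,"jaw":255},
    {"xyz":[-0.1,0.1,3.2],"turn":0,"jaw":255},
    {"xyz":[-0.1,0.1,5],"turn":0,"jaw":255},
    {"xyz":[-0.1,0.1,6.5],"turn":0,"jaw":255},
    {"xyz":[-0.1,0.1,7.4],"turn":0,"jaw":255}
  ]
}}

```text
clock: 17.7
position: [0.6116, -0.0462, 0.0453]
ee_rot: [-2.772, -1.466, -0.019]
force: [0.2, -0.1, -1.1]
width: 0.206
```

Request:
{"fn": "arm_command", "kwargs": {
  "deltas": [
    {"xyz":[0,0,0.3],"turn":0,"jaw":255},
    {"xyz":[0,0,0.5],"turn":0,"jaw":255},
    {"xyz":[0,0,0.6],"turn":0,"jaw":255}
  ]
}}

```text
clock: 17.95
position: [0.6119, -0.0461, 0.0396]
ee_rot: [-2.771, -1.466, -0.02]
force: [0.5, 0.8, -0.8]
width: 0.211
```

```bash
python3 -c "
from h import *
from cell import get_image
go(.6128,-.0464,.0205,56)
for n in ('wrist','side'):
    d=get_image(n);cv2.imwrite('pics/%s14.png'%n,d['frame'][:,:,::-1])
"
```

```text
t 17.95 pos [ 0.6119 -0.0461  0.0396] yaw 55.8 F [ 0.49  0.85 -0.78] w 19.4 tilt 0.79 -> xyz [0.   0.09 1.91] turn -0.2
```

View pics/wrist14.png

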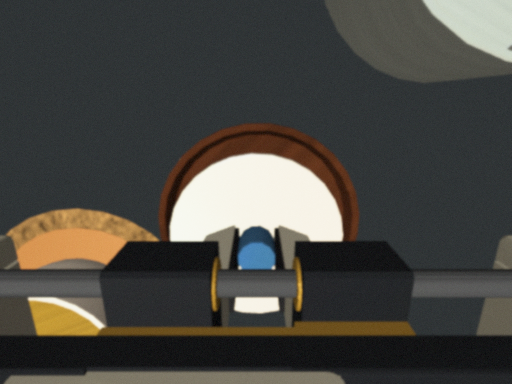

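The rest spans columns 159–358 and the lid 171–343, so the lid is well centred. I'll lower slowly and watch the force.

Request:
{"fn": "arm_command", "kwargs": {
  "deltas": [
    {"xyz":[0,0.1,0.4],"turn":0,"jaw":255},
    {"xyz":[0,0.1,0.8],"turn":0,"jaw":255},
    {"xyz":[0,0.1,1.1],"turn":0,"jaw":255},
    {"xyz":[0,0.1,1.4],"turn":0,"jaw":255}
  ]
}}

```text
clock: 18.38
position: [0.6131, -0.0465, 0.0257]
ee_rot: [-2.772, -1.466, -0.02]
force: [0.2, 1.2, -0.9]
width: 0.21
```

Request:
{"fn": "arm_command", "kwargs": {
  "deltas": [
    {"xyz":[0,0,0.15],"turn":0,"jaw":255}
  ]
}}

```text
clock: 18.47
position: [0.6128, -0.0465, 0.0237]
ee_rot: [-2.772, -1.466, -0.02]
force: [-0.1, 0.4, -0.1]
width: 0.21
```

Request:
{"fn": "arm_command", "kwargs": {
  "deltas": [
    {"xyz":[0,0,0.15],"turn":0,"jaw":255}
  ]
}}

```text
clock: 18.55
position: [0.6127, -0.0465, 0.0219]
ee_rot: [-2.772, -1.466, -0.019]
force: [-0.6, -0.1, -1.0]
width: 0.213
```

Request:
{"fn": "arm_command", "kwargs": {
  "deltas": [
    {"xyz":[0,0,0.1],"turn":0,"jaw":255}
  ]
}}

```text
clock: 18.63
position: [0.6126, -0.0464, 0.0206]
ee_rot: [-2.771, -1.466, -0.019]
force: [-0.1, 2.2, 1.3]
width: 0.21
```

Request:
{"fn": "arm_command", "kwargs": {
  "deltas": [
    {"xyz":[0,0,0.05],"turn":0,"jaw":255}
  ]
}}

```text
clock: 18.72
position: [0.6126, -0.0463, 0.0203]
ee_rot: [-2.771, -1.466, -0.019]
force: [-5.4, 0.0, 11.5]
width: 0.21
```

Request:
{"fn": "arm_command", "kwargs": {
  "deltas": [
    {"xyz":[0,0,0.05],"turn":0,"jaw":255}
  ]
}}

```text
clock: 18.8
position: [0.6126, -0.0463, 0.0203]
ee_rot: [-2.771, -1.467, -0.019]
force: [-3.5, -0.4, 8.4]
width: 0.206
```

Contact is at the expected height. I'll ease the load and then open.

Request:
{"fn": "arm_command", "kwargs": {
  "deltas": [
    {"xyz":[0,0,0],"turn":0,"jaw":190},
    {"xyz":[0,0,0],"turn":0,"jaw":150},
    {"xyz":[0,0,0],"turn":0,"jaw":130},
    {"xyz":[0,0,0],"turn":0,"jaw":130},
    {"xyz":[0,0,0],"turn":0,"jaw":130}
  ]
}}

```text
clock: 19.22
position: [0.6125, -0.0463, 0.0203]
ee_rot: [-2.771, -1.467, -0.018]
force: [-0.3, -0.2, 0.8]
width: 0.474
```

```bash
python3 -c "
from h import *
from cell import get_image
go(.6128,-.0464,.0205,56)
d=get_image('wrist');cv2.imwrite('pics/wrist15.png',d['frame'][:,:,::-1])
"
```

```text
t 19.22 pos [ 0.6125 -0.0463  0.0203] yaw 55.8 F [-0.3  -0.18  0.77] w 43.6 tilt 0.76 -> xyz [ 0.01  0.03 -0.02] turn -0.2
```

View pics/wrist15.png

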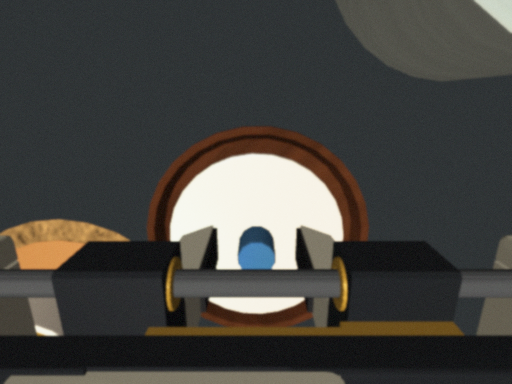

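The lid sits inside the rim and the fingers are clear of the knob. I'll go straight up.

Request:
{"fn": "arm_command", "kwargs": {
  "deltas": [
    {"xyz":[0,0,-1],"turn":0,"jaw":130},
    {"xyz":[0,0,-3],"turn":0,"jaw":130},
    {"xyz":[0,0,-6],"turn":0,"jaw":130},
    {"xyz":[0,0,-10],"turn":0,"jaw":130},
    {"xyz":[0,0,-14],"turn":0,"jaw":130}
  ]
}}

```text
clock: 19.68
position: [0.6106, -0.0478, 0.1619]
ee_rot: [-2.77, -1.466, -0.017]
force: [0.8, -0.1, -0.2]
width: 0.489
```

Request:
{"fn": "arm_command", "kwargs": {
  "deltas": [
    {"xyz":[-3,0,-2],"turn":0,"jaw":130},
    {"xyz":[-7,0,-4],"turn":0,"jaw":130},
    {"xyz":[-11,0,-5],"turn":0,"jaw":130},
    {"xyz":[-15,0,-5],"turn":0,"jaw":130},
    {"xyz":[-15,0,-5],"turn":0,"jaw":130}
  ]
}}

```text
clock: 20.1
position: [0.5215, -0.1812, 0.2116]
ee_rot: [-2.781, -1.454, -0.012]
force: [-0.0, -1.1, -0.7]
width: 0.488
```

Request:
{"fn": "arm_command", "kwargs": {
  "deltas": [
    {"xyz":[0,0,0],"turn":0,"jaw":130},
    {"xyz":[0,0,0],"turn":0,"jaw":130},
    {"xyz":[0,0,0],"turn":0,"jaw":130}
  ]
}}

```text
clock: 20.35
position: [0.5219, -0.1805, 0.212]
ee_rot: [-2.781, -1.455, -0.013]
force: [0.0, -0.1, -0.2]
width: 0.491
```

```bash
python3 -c "
from h import *
from cell import get_image
go(.6128,-.0464,.0205,56)
for n in ('wrist','side','top'):
    d=get_image(n);cv2.imwrite('pics/%s16.png'%n,d['frame'][:,:,::-1]);np.savez(n+'16.npz',**d)
"
```

```text
t 20.35 pos [ 0.5219 -0.1805  0.212 ] yaw 55.2 F [ 0.04 -0.08 -0.23] w 45.2 tilt 0.5 -> xyz [16.03 -0.2  19.28] turn -0.8
```

View pics/wrist16.png

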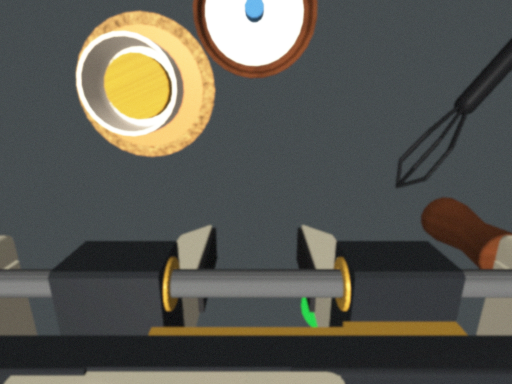

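View pics/side16.png

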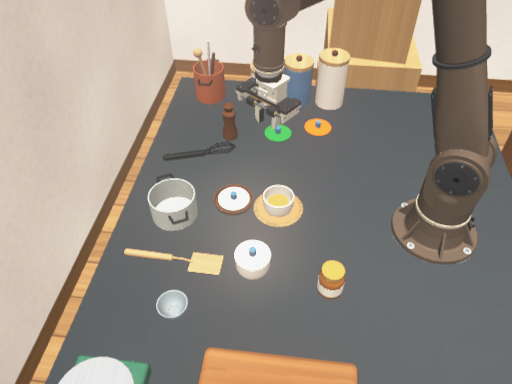

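View pics/top16.png

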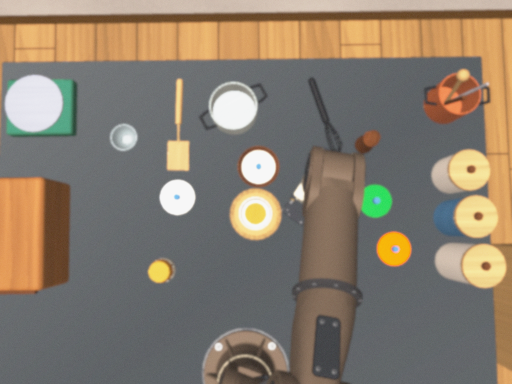

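The lid lies level in the rest with its knob at (259,166) in the top view. The open bowl stands on the mat at (255,214). I'll make one numeric check and then hand in.

```bash
python3 -c "
from h import *
d=dict(np.load('top16.npz'));H,S,V=all_(d)
blobs(d,(H>95)&(H<125)&(S>90)&(V>120),.039,'knob rest',5,(240,150,280,185))
blobs(d,(S<60)&(V>170),.016,'lid rest',200,(235,140,285,188))
blobs(d,(S<60)&(V>150),.0545,'bowl rim',50,(232,190,280,240))
blobs(d,(S<40)&(V>170),.057,'lid1',200,(150,170,205,225))
from cell import sign_off
print(sign_off())
"
```

```text
knob rest px [258. 166.] area 9 xy [ 0.6107 -0.0446] encl 0.6107 -0.0446 diam 0.0087
lid rest px [257.9 166.6] area 924 xy [ 0.6119 -0.0445] encl 0.6122 -0.0446 diam 0.1059
bowl rim px [254.9 212.8] area 590 xy [ 0.4704 -0.0335] encl 0.4702 -0.0336 diam 0.1011
lid1 px [177.  196.8] area 995 xy [0.5202 0.1946] encl 0.52 0.1947 diam 0.1065
the job is handed in; nothing more can be done
None
```

The brass weight was in bowl_2, and the job is handed in at about 20 s. bowl_2 now stands on the cork mat and its lid lies in the wooden rest, knob up.

- **Which bowl:** pushing bowl_2 took about 4 N and bowl_1 about 1.6 N, matching the stated masses. The open bowl_2 then showed the brass disc.
- **bowl_2:** it slid lidded and upright onto the mat. Its centre measures (0.470, -0.034) against the mat's (0.4695, -0.035), so the foot is well inside.
- **lid_2:** I lowered it to contact before opening the fingers, pressing with about 11 N at most. It measures (0.612, -0.045) against the rest's (0.613, -0.046), about 2 mm off centre and within the 5 mm play.
- **bowl_1:** it is still lidded at (0.520, 0.195), about 19 mm nearer the mat than it started and well clear of it.
- **Everything else:** the last pictures show no bystander moved, though the arm partly hid the pepper mill and whisk in the top view. The gripper was clear at hand-in.

**Deviations:** while nudging bowl_2, one reading reached about 17 N because I moved slightly downward in contact. The mat's bevel gave about 15 N. Neither shifted the lid or tipped the bowl. The tool tilted by up to about 2° along the way, with no visible effect.

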